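# Clear the press bed and set the pressure lever

### The arm

A 6-joint arm with a two-finger parallel gripper is mounted at the origin on the work surface. World frame = base frame: x ahead of the robot, y to its left, z up, the work surface at z = 0. Lengths are in m, angles in degrees, forces in N, time in s.
With the tool pointing down it reaches from about 0.375 to 0.9 m from the base axis. Payload 3.1 kg.
Tool frame: the origin (TCP) lies between the finger pads; the fingertips stand 11 mm ahead of it and the grasp point (between the pads) lies 8 mm behind it; z points along the fingers, y is the line along which they close (so a half turn about z gives the same grasp; the last joint's range is limited). The gripper opens to 87 mm and grips with 3 to 60 N. Pads are 19 mm wide; open, the fingers measure 117 mm over their backs; the gripper's body (75 mm by 190 mm) begins 51 mm behind the grasp point.
Start: joints at [-78.753, 30.224, 82.088, -0, 67.689, -10.227], TCP at [0.229, -0.582, 0.21] pointing down, gripper open.
Joint ranges: [-176.69, 176.69], [-43.24, 126.21], [12.49, 139.97], [-82, 262], [0, 151.66], [-163.58, 163.58]. Speed limits (degrees/s): [159.86, 159.86, 180, 180, 180, 180].

### API

Orientations are given as a 3x3 rotation matrix whose columns are the frame's x, y, z axes.
In Python, from rig import bot, viewer, workorder, models gives the robot as it stands.
- The arm moves only by the shell command python3 -m jog 'ROWS'. ROWS is JSON, a list of rows, each a list of 7 numbers: the opening, from 0 (shut) to 1 (fully open), then the shift along the tool's x, y, z in m, then the turn, a rotation vector about the tool's x, y, z in degrees. In form: [[claw, x, y, z, ax, ay, az], ...]. A call has 1 to 20 rows; each row is the pose to reach, as a shift and turn from the pose commanded when the call began, along the tool's axes at that moment; what a row does not reach only later rows make up. A row lasts 1/8 s, in which the tool goes at most 62.5 mm and 10.7 degrees, less where a joint would pass 70% of its speed; a pose out of reach is approached as far as the arm can. A call with a gripper value outside its range is refused whole. The fingers move at their own pace and stop on an object; the grip force is fixed at half the most. Time passes only in rows, so rows that repeat a pose let the fingers close. It gives the time, the measured TCP pose, the force, the opening and the grip force at its end, in the units of the state.
- bot.read_state(): the state, without advancing time (a new reading comes with each control period).
- viewer.capture(name): name is "scene" or "top" or "wrist"; returns (picture, depth): 400x640x3 uint8, blue, green, red; 400x640 float32, m along the optical axis (not along the pixel's ray), 0 where there is no reading.
- viewer.camera_info(name): a dict with "fx", "fy", "cx", "cy" (pixels), "world_to_cam" (4x4, takes a point from world to camera coordinates). Camera axes: x right, y down, z forward; pixel columns grow to the right and rows downward; lengths in m; the calibration is good to about 2 mm. A picture is of the moment at which its call begins: read the wrist's pose just before it. camera_info takes no time and is no camera call; for the wrist camera it gives the pose at the moment of the call.
- workorder.hand_in(): hands the job in; it is judged then, once.
Trained networks look in the newest picture that a camera, given by its name, has taken for a name from the list of things; names that differ only in an ending like _2 or _b are one class to them, and where a whole thing is asked for, a point or a joint stands for the part that bears it (a point fixed in the world has none). Each returns a list of dicts, best first, with "p" (0 to 1); they miss things now and then, are a little off and sometimes report something else, mostly with a low value. They report only what shows in the picture. A call takes as long as a camera call. They do not tell look-alikes from the thing itself.
- models.outline_of(camera, thing): "mask" (400x640 bool, what is visible of it).
- models.tip_of(camera, thing): "xyz" ([x, y, z] in m, in world coordinates, good to about 4 mm: a listed point, or the origin of a listed thing).
The state is a dict: "time_s": time; "joint_positions": joint angles; "qvel": joint speeds; "tau": joint torques, N m; "position": TCP position; "tcp_rot": TCP orientation; "force": force on the tool from outside, world axes, zero at the start; "moment": the same for the moment, N m; "opening": opening from 0.0 (shut) to 1.0 (fully open); "grasp_force": force on a finger pad.
Only numpy, scipy, OpenCV 4.12 (cv2) and the standard library are available. Lean on these libraries where they do the work, as an engineer would, in place of code of your own. Each camera call takes 0.05 s, during which the arm holds its last target. There are 200 camera calls.

### The job

Use the scraper block to sweep the three wooden offcuts off the roller press's white bed into its scrap tray, without touching them with the fingers, and stand the block upright back on the desk. Then press the sprung selector lever down, swing it to the tall pointed mark and let it spring fully up into the notch there; the mark is only a rough guide, so feel for the notch, which is hidden under the cover. Leave the other things on the desk where they are.

Things in the scene. Friction and masses are not known exactly. Their poses are not given: they have to be found in the camera images.
- press: roller press, fixed; grey base 12 mm thick. Origin at desk height under its middle; x points to its rollers (away from its front), y to its scrap tray, z up. Left part (+y): white bed and, beside it, the tray. Right part: pressure selector, a round aluminium cover, 290 mm diameter, top 90 mm above the desk, with a lever coming out from under it towards the front
- bed (a point): centre of the bed's top face, 40 mm above the desk; axes as the press. A channel 113 mm wide in x, 150 mm long in y: rails 10 mm high at its front (-x) and its -y end, a steel roller (39 mm above the bed) at +x, the grey housing behind it 107 mm above the desk. The +y end is open and drops into the tray
- tray (a point): centre of the scrap tray's inner floor, 4 mm above the desk; axes as the press. Dark steel, open on top, inside 122 mm in x by 87 mm in y, walls to 30 mm above the desk; it begins at the bed's open end
- pivot (a point): the lever's upright turning axis, at the height of the cover's top; axes as the press. The lever starts up in a wide parking bay at the +y end and swings anticlockwise (seen from above), through up to 1.5 rad, past three notches 0.36 rad apart. A spring pushes it up with 6 to 10 N
- pad (a point): middle of the floor of the black square cup at the lever's end, 200 mm from the pivot; closed fingertips fit in to press and swing the lever. Inside 44 mm square, rim 21 mm above this floor. x points to the pivot, z up. Floor above the desk: 80 mm with the lever fully up, about 70 mm riding under the land between notches, 62 mm pressed right down
- pointer (a point): top of the lever's thin upright pointer fin, just outside the cover, 157 mm from the pivot on the line from pivot to pad
- mark: the mark: tall pointed steel pin on the cover, 12 mm diameter, 22 mm tall, 135 mm from the pivot; origin at its foot. The lever's pointer faces it near the wanted notch. The notch is hidden under the cover, up to 0.11 rad (22 mm at the pad) to either side of the mark; the lever has about 0.015 rad of play in it
- stud1: flat steel stud on the cover, 12 mm diameter, 4 mm tall, at a notch that is not wanted
- stud2: another such flat stud
- block: scraper block standing on the desk: black rubber foot 100 x 26 x 14 mm, wooden grip 74 x 26 x 48 mm above it, 62 mm tall in all; origin at the centre of its underside, x along its length, z up; 0.16 kg
- chip1: wooden offcut on the press bed, 13 x 24 x 10 mm; origin at the centre of its underside
- chip2: wooden offcut on the press bed, 13 x 24 x 10 mm; origin at the centre of its underside
- chip3: wooden offcut on the press bed, 13 x 24 x 10 mm; origin at the centre of its underside
- glue: bystander: white glue bottle, 48 mm diameter, 130 mm tall; origin at its underside
- fan: bystander: pale green hand fan lying on its handle, 110 mm long, 150 mm tall; origin at its underside
- brush: bystander: paint brush lying flat; origin at its underside
- red_lid: bystander: loose red jar lid, 68 mm diameter, 12 mm tall; origin at its underside
- tape: bystander: brown ring of tape, 90 mm diameter, 24 mm tall; origin at its underside
Things that resemble listed ones, but are neither listed nor needed, are in the scene too. What is shaped like the block but pink is not meant.

How it is judged:
By the outcome, as a careful person would: the job done as asked, in the order asked, and still so for the second after the job is handed in, with the robot touching nothing.
It also fails if it takes over 72 s, if anything falls off the work surface, if the arm or the gripper's body presses on something with over 40 N, if the wrist force passes 120 N, or if a joint passes its speed limit or range.

## Working session

There is one attempt and no reset: what is moved stays moved. The work goes in short steps, Python scripts to look and compute and a shell command to move; the robot and the scene stay as the last step left them, time stands still between calls to the robot, and variables do not carry over. Pictures are saved under pics/ and viewed, at most 10 in all, crops included, and the job is handed in when it is done.

```bash
mkdir -p pics; ls
cat > h.py <<'E'
import numpy as np, cv2
from rig import bot, viewer, workorder, models
def proj(cam,p):
    c=viewer.camera_info(cam); q=np.array(c["world_to_cam"])@np.r_[p,1]
    return c["fx"]*q[0]/q[2]+c["cx"], c["fy"]*q[1]/q[2]+c["cy"]
def cloud(cam,d):
    c=viewer.camera_info(cam); T=np.linalg.inv(np.array(c["world_to_cam"]))
    v,u=np.mgrid[:400,:640]
    P=np.stack([(u-c["cx"])/c["fx"]*d,(v-c["cy"])/c["fy"]*d,d],-1)
    return P@T[:3,:3].T+T[:3,3]
def find(cam,things,n=3):
    for t in things:
        for r in models.tip_of(cam,t)[:n]:
            print(cam,t,round(r["p"],2),np.round(r["xyz"],3),np.round(proj(cam,r["xyz"])))
E
python3 - <<'E'
from h import *
for c in("scene","top"):
    p,d=viewer.capture(c); cv2.imwrite(f"pics/{c}0.png",p); np.save(f"{c}0.npy",d)
find("top","press bed tray pivot pad pointer mark stud1 block chip1 glue fan brush red_lid tape".split())
find("scene","press pad pointer mark stud1 block chip1".split())
s=bot.read_state();print(s)
E
```

```text
pics
top press 0.89 [ 0.61  -0.045 -0.002] [340. 161.]
top bed 0.59 [0.581 0.109 0.042] [296. 168.]
top tray 0.93 [0.59  0.236 0.006] [260. 168.]
top pivot 0.55 [ 0.689 -0.158  0.089] [374. 133.]
top pad 0.88 [ 0.535 -0.038  0.079] [339. 179.]
top pointer 0.75 [ 0.566 -0.064  0.106] [348. 169.]
top pointer 0.47 [0.58  0.111 0.041] [295. 168.]
top block 0.86 [ 0.526 -0.43   0.001] [450. 182.]
top block 0.67 [0.593 0.234 0.005] [261. 167.]
top block 0.65 [ 0.259 -0.393  0.003] [442. 259.]
top chip1 0.6 [0.582 0.111 0.038] [295. 168.]
top chip1 0.47 [0.614 0.138 0.039] [287. 159.]
top chip1 0.46 [0.554 0.109 0.04 ] [296. 176.]
top glue 0.66 [ 0.601  0.471 -0.004] [194. 166.]
top fan 0.6 [0.454 0.461 0.001] [197. 207.]
top brush 0.63 [ 0.37   0.165 -0.002] [281. 230.]
top brush 0.52 [ 0.525 -0.428  0.005] [449. 183.]
top red_lid 0.64 [ 0.661 -0.417  0.007] [445. 144.]
top red_lid 0.64 [0.594 0.237 0.004] [260. 166.]
top tape 0.48 [ 0.349 -0.226 -0.002] [393. 234.]
scene press 0.69 [ 0.612 -0.039 -0.002] [270. 237.]
scene pad 0.58 [ 0.533 -0.033  0.076] [293. 207.]
scene pointer 0.88 [ 0.
[... 577 characters left out ...]
.94941582e-04,
        6.76891375e+01, -1.02270278e+01]), 'qvel': array([ 0.00311931,  0.02187113,  0.04303865,  0.02151842,  0.04584707,
       -0.03897623]), 'tau': array([-8.95342946e-04, -4.40030551e+01, -1.76981324e+01,  6.32369402e-02,
        5.04583865e-02, -1.81341466e-05]), 'position': array([ 0.22881531, -0.58156795,  0.2096372 ]), 'tcp_rot': array([[ 9.30591818e-01,  3.66058558e-01,  3.68740117e-06],
       [ 3.66058557e-01, -9.30591818e-01,  3.89926983e-05],
       [ 1.77050763e-05, -3.49364813e-05, -9.99999999e-01]]), 'force': array([-0.11348881,  0.54483253, -0.968521  ]), 'moment': array([0.00510241, 0.00344898, 0.00406452]), 'grasp_force': 0.0, 'opening': 0.9988178905443135}
```

View pics/top0.png

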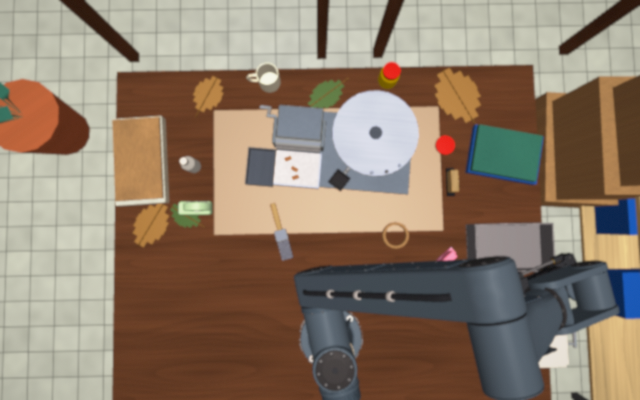

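View pics/scene0.png

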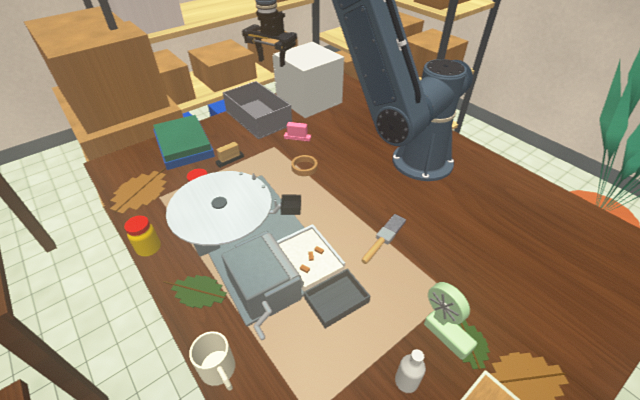

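Candidates for the block: wooden grip on a black foot at top (452,181) / scene (230,153); the pink one at top (447,255) / scene (297,131). By the description I choose the wooden one. The crop check will come from the wrist camera.

```bash
cat >> h.py <<'E'
from scipy.spatial.transform import Rotation as R
def R_down(a):  # tool x axis at world yaw a (deg), pointing down
    c,s=np.cos(np.radians(a)),np.sin(np.radians(a)); return np.array([[c,s,0],[s,-c,0],[0,0,-1.]])
def go(p,yaw,p0=None,R0=None):
    s=bot.read_state(); p0=s["position"] if p0 is None else np.array(p0); R0=s["tcp_rot"] if R0 is None else R0
    print("shift",np.round(R0.T@(np.array(p)-p0),4),"turn",np.round(R.from_matrix(R0.T@R_down(yaw)).as_rotvec(degrees=True),2))
E
python3 - <<'E'
from h import *
T=np.linalg.inv(np.array(viewer.camera_info("wrist")["world_to_cam"]))
s=bot.read_state(); print(s["tcp_rot"].T@(T[:3,3]-s["position"]), s["tcp_rot"].T@T[:3,:3], viewer.camera_info("wrist")["fx"])
go([0.50,-0.43,0.25],0)
d=np.load("top0.npy");P=cloud("top",d)
m=(abs(P[...,0]-.526)<.08)&(abs(P[...,1]+.43)<.06)&(P[...,2]>.045)
q=P[m];print(len(q),q.mean(0),cv2.minAreaRect(q[:,:2].astype(np.float32)*1000))
E
```

```text
[ 7.44686475e-02 -3.54157944e-05 -1.75841705e-01] [[ 1.76743257e-04 -9.64170573e-01 -2.65283007e-01]
 [ 9.99999693e-01  3.72866862e-04 -6.88939917e-04]
 [ 7.63170838e-04 -2.65282804e-01  9.64170344e-01]] 344.776066346144
shift [ 0.3078 -0.0418 -0.0404] turn [-0.   -0.   21.47]
191 [ 0.52561967 -0.42703438  0.06071303] ((525.7838134765625, -428.3517150878906), (28.234060287475586, 75.13841247558594), 87.00016021728516)
```

```bash
python3 -m jog '[[1,0.06,-0.008,0.0,0,0,6],[1,0.12,-0.015,0.01,0,0,12],[1,0.18,-0.023,0.01,0,0,18],[1,0.24,-0.03,0.01,0,0,24],[1,0.30,-0.036,0.01,0,0,24.5],[1,0.333,-0.036,0.01,0,0,24.5],[1,0.333,-0.036,0.01,0,0,24.5]]'
python3 - <<'E'
from h import *
p,d=viewer.capture("wrist"); cv2.imwrite("pics/w1.png",p[100:400,120:520])
P=cloud("wrist",d);s=bot.read_state();print(s["position"],s["force"])
m=(abs(P[...,0]-.526)<.08)&(abs(P[...,1]+.43)<.06)&(P[...,2]>.04)&(P[...,2]<.075)
q=P[m];print(len(q),np.median(q,0),cv2.minAreaRect(q[q[:,2]>.055][:,:2].astype(np.float32)*1000))
find("wrist",["block"])
go([.526,-.4285,.1],-3)
E
```

```text
time_s: 2.08
position: [0.5279, -0.4245, 0.1994]
tcp_rot: [[0.999, -0.049, 0.001], [-0.049, -0.999, -0.0], [0.001, 0.0, -1.0]]
force: [-0.2, -0.9, 0.1]
opening: 0.998
grasp_force: 0.0
[ 0.52618164 -0.42541516  0.19936764] [-0.8870839  -0.22300247 -1.15828029]
2156 [ 0.53110965 -0.42911432  0.06233895] ((527.869140625, -429.1205139160156), (73.90003967285156, 26.036540985107422), 0.13103704154491425)
wrist block 0.76 [ 0.527 -0.428 -0.002] [319. 169.]
shift [0.0011 0.0024 0.0994] turn [-0.    0.06  0.02]
```

View pics/w1.png

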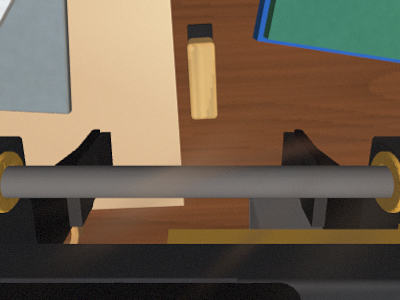

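The crop (and the scene view) shows the wooden-grip, black-footed block at crop (203,75). It lies at about (0.528,-0.429) with yaw about 0.

```bash
python3 -c "
from h import *
go([.5279,-.4291,.034],0.1)"
```

```text
shift [0.0031 0.0029 0.1654] turn [-0.    0.06 -3.08]
```

```bash
python3 -m jog '[[1,0.003,0.003,0.06,0,0,-3],[1,0.003,0.003,0.12,0,0,-3],[1,0.003,0.003,0.155,0,0,-3],[1,0.003,0.003,0.1655,0,0,-3],[0,0.003,0.003,0.1655,0,0,-3],[0,0.003,0.003,0.1655,0,0,-3],[0,0.003,0.003,0.1655,0,0,-3],[0,0.003,0.003,0.1655,0,0,-3],[0,0.003,0.003,0.1655,0,0,-3]]'
python3 -m jog '[[0,0,0,-0.04,0,0,0],[0,0,0,-0.1,0,0,0],[0,0,0,-0.16,0,0,0],[0,0,0,-0.2,0,0,0]]'
python3 -c "
from h import *
go([.52,0.03,.25],-4)"
```

```text
time_s: 3.3
position: [0.5286, -0.4294, 0.0347]
tcp_rot: [[1.0, -0.0, 0.001], [-0.0, -1.0, -0.001], [0.001, 0.001, -1.0]]
force: [-0.1, -0.6, 0.3]
opening: 0.515
grasp_force: 0.0
time_s: 3.8
position: [0.5291, -0.43, 0.2379]
tcp_rot: [[1.0, -0.0, 0.003], [-0.0, -1.0, -0.003], [0.003, 0.003, -1.0]]
force: [0.3, -0.1, 0.2]
opening: 0.068
grasp_force: 0.0
shift [-0.0092 -0.4599 -0.0137] turn [ 0.19 -0.18  3.98]
```

The fingers are slower than I allowed, so the lift came away empty. I'll check the block and grasp again.

```bash
python3 -m jog '[[1,0,0,0,0,0,0],[1,0,0,0,0,0,0],[1,0,0,0,0,0,0],[1,0,0,0,0,0,0],[1,0,0,0,0,0,0],[1,0,0,0,0,0,0],[1,0,0,0,0,0,0],[1,0,0,0,0,0,0]]'
python3 - <<'E'
from h import *
p,d=viewer.capture("wrist")
P=cloud("wrist",d);s=bot.read_state();print(s["position"],s["opening"])
m=(abs(P[...,0]-.526)<.08)&(abs(P[...,1]+.43)<.06)&(P[...,2]>.055)&(P[...,2]<.075)
q=P[m];print(len(q),np.median(q,0),cv2.minAreaRect(q[:,:2].astype(np.float32)*1000))
find("wrist",["block"])
E
```

```text
time_s: 4.8
position: [0.5284, -0.4293, 0.2342]
tcp_rot: [[1.0, -0.0, 0.0], [-0.0, -1.0, -0.0], [0.0, 0.0, -1.0]]
force: [-0.0, 0.5, -0.6]
opening: 0.893
grasp_force: 0.0
[ 0.52839096 -0.42935003  0.23425491] 0.930151544480219
1765 [ 0.53211754 -0.42859804  0.06243952] ((530.04931640625, -428.165771484375), (73.59016418457031, 25.882349014282227), 0.5403457283973694)
wrist block 0.64 [ 0.529 -0.426 -0.   ] [315. 164.]
```

```bash
python3 -m jog '[[1,0,-0.001,0.06,0,0,0],[1,0,-0.001,0.12,0,0,0],[1,0,-0.001,0.18,0,0,0],[1,0,-0.001,0.2,0,0,0],[1,0,-0.001,0.2,0,0,0],[0,0,-0.001,0.2,0,0,0],[0,0,-0.001,0.2,0,0,0],[0,0,-0.001,0.2,0,0,0],[0,0,-0.001,0.2,0,0,0],[0,0,-0.001,0.2,0,0,0],[0,0,-0.001,0.2,0,0,0],[0,0,-0.001,0.2,0,0,0],[0,0,-0.001,0.2,0,0,0],[0,0,-0.001,0.2,0,0,0]]'
```

```text
time_s: 6.65
position: [0.5284, -0.4284, 0.034]
tcp_rot: [[1.0, -0.0, -0.0], [-0.0, -1.0, -0.0], [-0.0, 0.0, -1.0]]
force: [-0.2, 0.2, -0.9]
opening: 0.296
grasp_force: 29.9
```

```bash
python3 -m jog '[[0,0,0,-0.06,0,0,0],[0,0,0,-0.12,0,0,0],[0,-0.005,-0.03,-0.17,0,0,0],[0,-0.01,-0.09,-0.19,0,0,0],[0,-0.015,-0.15,-0.216,0,0,0],[0,-0.02,-0.21,-0.216,0,0,0],[0,-0.03,-0.27,-0.216,0,0,1],[0,-0.03,-0.33,-0.216,0,0,2],[0,-0.03,-0.39,-0.216,0,0,3],[0,-0.03,-0.43,-0.216,0,0,3.5],[0,-0.03,-0.43,-0.216,0,0,3.5],[0,-0.03,-0.43,-0.216,0,0,3.5],[0,-0.03,-0.43,-0.216,0,0,3.5]]'
python3 - <<'E'
from h import *
p,d=viewer.capture("wrist"); cv2.imwrite("pics/w2.png",p); np.save("w2.npy",d); np.save("w2P.npy",cloud("wrist",d))
find("wrist","press bed tray pivot pad pointer mark stud1 stud2 chip1".split(),4)
E
```

```text
time_s: 8.28
position: [0.4987, 0.0006, 0.25]
tcp_rot: [[0.998, -0.063, -0.0], [-0.063, -0.998, -0.0], [-0.0, 0.0, -1.0]]
force: [0.3, -0.2, -2.2]
opening: 0.295
grasp_force: 29.9
wrist press 0.61 [ 0.61  -0.04  -0.002] [346.  66.]
wrist bed 0.74 [0.583 0.106 0.041] [215.  98.]
wrist bed 0.29 [ 0.58  -0.238  0.09 ] [570.  76.]
wrist tray 0.82 [0.594 0.233 0.003] [116.  96.]
wrist pad 0.94 [ 0.533 -0.034  0.082] [351. 141.]
wrist pointer 0.8 [ 0.566 -0.065  0.107] [387. 105.]
wrist mark 0.48 [ 0.555 -0.193  0.091] [520. 108.]
wrist stud1 0.57 [ 0.58  -0.236  0.089] [569.  77.]
wrist stud1 0.46 [ 0.554 -0.143  0.092] [467. 112.]
wrist stud2 0.57 [ 0.58  -0.236  0.089] [569.  77.]
wrist stud2 0.46 [ 0.554 -0.143  0.092] [468. 112.]
wrist chip1 0.93 [0.617 0.138 0.039] [183.  66.]
wrist chip1 0.65 [0.556 0.11  0.044] [215. 124.]
wrist chip1 0.61 [0.582 0.114 0.04 ] [209.  99.]
```

View pics/w2.png

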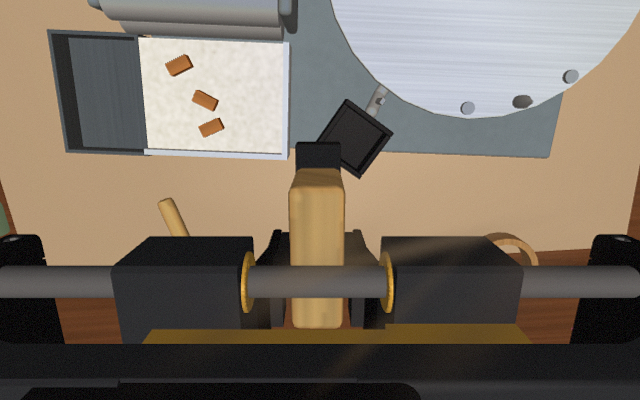

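The picture shows the bed at (140..288, 38..157) with chips at (179,65), (205,100) and (211,127). The tray is at its left, the cup at (355,140), and the tall pin at (522,101) sits between flat studs at (468,107) and (571,76).

Run:
```python
from h import *
P=np.load("w2P.npy");p=cv2.imread("pics/w2.png")
def rect(m,n):
    m=cv2.morphologyEx(m.astype(np.uint8),cv2.MORPH_OPEN,np.ones((3,3)))>0
    q=P[m];print(n,len(q),np.round(np.median(q,0),4),cv2.minAreaRect(q[:,:2].astype(np.float32)*1000))
roi=np.zeros((400,640),bool);roi[0:180,0:300]=1
w=(p.min(2)>150)&roi
rect(w&(abs(P[...,2]-.04)<.005),"bed")
rect(w&(abs(P[...,2]-.05)<.004),"rails")
# front rail top line: for columns, and -y rail line
for nm,sl in(("front rail",(slice(146,158),slice(150,285))),("end rail",(slice(50,150),slice(280,294)))):
    q=P[sl].reshape(-1,3);q=q[(q[:,2]>.045)&(q[:,2]<.056)]
    print(nm,len(q),cv2.minAreaRect(q[:,:2].astype(np.float32)*1000),np.median(q,0))
for u,v in((100,100),(170,100),(215,60),(215,140),(250,100),(146,60),(146,140),(285,60),(285,140),(215,150),(215,154),(215,45),(215,30)):print((u,v),np.round(P[v,u],3))
# base front edge
q=[];
for u in range(400,540,5):
    col=P[120:175,u];z=col[:,2];i=np.where(z>.008)[0];q.append(col[i[-1],:2])
q=np.array(q);print("base edge",np.polyfit(q[:,1],q[:,0],1))
# roller / tray edges
q=[]
for v in range(60,140,5):
    r=P[v,40:120];i=np.where(r[:,2]>.024)[0];
    if len(i):q.append(r[i[0],:2])
q=np.array(q);print("tray outer edge",np.round(np.polyfit(q[:,0],q[:,1],1),4))
```

```text
bed 14156 [0.588  0.1035 0.041 ] ((583.9747314453125, 108.75735473632812), (149.57260131835938, 113.68122863769531), 83.94661712646484)
rails 1459 [0.5298 0.0473 0.0509] ((580.3524169921875, 105.02300262451172), (155.49778747558594, 119.57025909423828), 84.12519073486328)
front rail 802 ((525.3556518554688, 108.85216522216797), (146.7596893310547, 12.191089630126953), 87.7037124633789) [0.52480423 0.11259147 0.05080578]
end rail 611 ((574.7598266601562, 30.51787757873535), (6.14741325378418, 100.51911926269531), 84.10563659667969) [0.57722293 0.0301379  0.05082187]
(100, 100) [0.59  0.252 0.005]
(170, 100) [0.584 0.155 0.041]
(215, 60) [0.621 0.101 0.04 ]
(215, 140) [0.539 0.112 0.041]
(250, 100) [0.579 0.069 0.04 ]
(146, 60) [0.626 0.172 0.041]
(146, 140) [0.543 0.193 0.032]
(285, 60) [0.615 0.027 0.052]
(285, 140) [0.535 0.034 0.051]
(215, 150) [0.528 0.114 0.041]
(215, 154) [0.524 0.112 0.05 ]
(215, 45) [0.636 0.099 0.04 ]
(215, 30) [0.644 0.089 0.071]
base edge [0.10449307 0.51838689]
tray outer edge [ 1.1387 -0.4266]
```

```bash
python3 -c "
from h import *
go([.5793,0.0640,.25],-6)
go([.5793,0.0640,.0765],-6)
R0=R_down(-6)
go([.5929,0.1933,.0765],-6,[.5793,.064,.0765],R0)"
```

```text
shift [ 0.0768 -0.0672  0.0001] turn [-0.    0.    2.47]
shift [ 0.0768 -0.0672  0.1736] turn [-0.    0.    2.47]
shift [ 0.   -0.13  0.  ] turn [0. 0. 0.]
```

```bash
python3 -m jog '[[0,0.04,-0.035,0,0,0,2.5],[0,0.077,-0.067,0,0,0,2.5],[0,0.077,-0.067,0.05,0,0,2.5],[0,0.077,-0.067,0.1,0,0,2.5],[0,0.077,-0.067,0.14,0,0,2.5],[0,0.077,-0.067,0.15,0,0,2.5],[0,0.077,-0.067,0.16,0,0,2.5],[0,0.077,-0.067,0.166,0,0,2.5],[0,0.077,-0.067,0.17,0,0,2.5],[0,0.077,-0.067,0.173,0,0,2.5],[0,0.077,-0.067,0.1735,0,0,2.5],[0,0.077,-0.067,0.1735,0,0,2.5]]'
```

```text
time_s: 10.32
position: [0.5797, 0.0638, 0.0769]
tcp_rot: [[0.994, -0.105, 0.001], [-0.105, -0.994, -0.0], [0.001, -0.0, -1.0]]
force: [0.6, -0.1, -1.8]
opening: 0.295
grasp_force: 29.9
```

```bash
python3 -m jog '[[0,0,-0.01,0,0,0,0],[0,0,-0.02,0,0,0,0],[0,0,-0.03,0,0,0,0],[0,0,-0.04,0,0,0,0],[0,0,-0.05,0,0,0,0],[0,0,-0.06,0,0,0,0],[0,0,-0.07,0,0,0,0],[0,0,-0.08,0,0,0,0],[0,0,-0.09,0,0,0,0],[0,0,-0.1,0,0,0,0],[0,0,-0.11,0,0,0,0],[0,0,-0.12,0,0,0,0],[0,0,-0.13,0,0,0,0],[0,0,-0.134,0,0,0,0],[0,0,-0.134,0,0,0,0],[0,0,-0.134,0,0,0,0]]'
python3 -m jog '[[0,0,0,-0.05,0,0,0],[0,-0.03,0.05,-0.1,0,0,0],[0,-0.08,0.1,-0.15,0,0,0],[0,-0.08,0.13,-0.17,0,0,0],[0,-0.08,0.13,-0.17,0,0,0]]'
python3 - <<'E'
from h import *
p,d=viewer.capture("wrist"); cv2.imwrite("pics/w3.png",p); np.save("w3P.npy",cloud("wrist",d))
find("wrist","pivot pad pointer mark stud1 chip1".split(),4)
E
```

```text
time_s: 12.32
position: [0.5935, 0.1968, 0.0766]
tcp_rot: [[0.994, -0.105, -0.0], [-0.105, -0.994, -0.0], [-0.0, 0.0, -1.0]]
force: [0.3, 0.9, -1.5]
opening: 0.296
grasp_force: 29.9
time_s: 12.95
position: [0.5004, 0.0739, 0.2495]
tcp_rot: [[0.994, -0.108, 0.005], [-0.108, -0.994, -0.001], [0.005, 0.0, -1.0]]
force: [1.2, 0.8, -2.0]
opening: 0.295
grasp_force: 29.9
wrist pad 0.97 [ 0.532 -0.033  0.082] [426. 135.]
wrist pointer 0.22 [ 0.554 -0.191  0.09 ] [601.  93.]
wrist mark 0.65 [ 0.555 -0.19   0.089] [600.  92.]
wrist chip1 0.68 [0.628 0.193 0.015] [202.  62.]
wrist chip1 0.66 [0.587 0.196 0.02 ] [204. 101.]
wrist chip1 0.44 [0.568 0.199 0.019] [205. 118.]
```

View pics/w3.png

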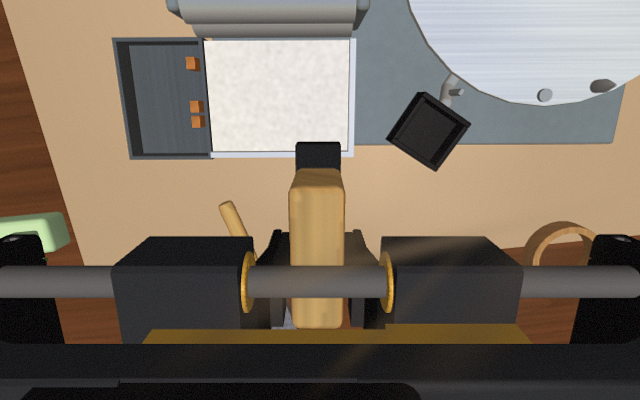

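The picture shows an empty bed, with all three chips in the tray near the bed wall at (192,62), (196,106) and (197,122). I'll check their height, then return the block.

Run:
```python
from h import *
P=np.load("w3P.npy")
for u,v in((191,62),(195,106),(197,122),(170,90)):print(np.round(P[v,u],4))
go([.5284,-.4284,.25],0)
```

```text
[0.6305 0.198  0.0281]
[0.5848 0.2031 0.0274]
[0.5674 0.2043 0.0275]
[0.6064 0.2362 0.0048]
shift [ 0.0805  0.4997 -0.0049] turn [-0.02  0.14 -5.96]
```

```bash
python3 -m jog '[[0,0.01,0.06,0,0,0,-1],[0,0.02,0.12,0,0,0,-2],[0,0.03,0.18,0,0,0,-3],[0,0.04,0.24,0,0,0,-4],[0,0.05,0.3,0,0,0,-5],[0,0.06,0.36,0,0,0,-6],[0,0.07,0.42,0,0,0,-6],[0,0.08,0.48,0,0,0,-6],[0,0.08,0.5,0.04,0,0,-6],[0,0.08,0.5,0.1,0,0,-6],[0,0.08,0.5,0.16,0,0,-6],[0,0.08,0.5,0.195,0,0,-6],[0,0.08,0.5,0.203,0,0,-6],[0,0.08,0.5,0.208,0,0,-6],[0,0.08,0.5,0.208,0,0,-6]]'
```

```text
time_s: 15.18
position: [0.5285, -0.4302, 0.04]
tcp_rot: [[1.0, -0.0, 0.002], [-0.0, -1.0, -0.002], [0.002, 0.002, -1.0]]
force: [-0.2, -0.2, -0.9]
opening: 0.295
grasp_force: 29.9
```

```bash
python3 -m jog '[[0,0,0,0.002,0,0,0],[0,0,0,0.004,0,0,0],[0,0,0,0.005,0,0,0],[0,0,0,0.0055,0,0,0],[0,0,0,0.0055,0,0,0]]'
python3 -c "
from h import *
print(bot.read_state()['force'],bot.read_state()['position'])"
```

```text
time_s: 15.8
position: [0.5276, -0.4297, 0.034]
tcp_rot: [[1.0, -0.0, 0.0], [-0.0, -1.0, -0.0], [0.0, 0.0, -1.0]]
force: [-1.3, 1.1, 4.8]
opening: 0.295
grasp_force: 29.9
[-1.27848495  1.06914381  4.82011295] [ 0.52756977 -0.4296736   0.03398556]
```

```bash
python3 -m jog '[[0.7,0,0,0,0,0,0],[0.7,0,0,0,0,0,0],[0.7,0,0,0,0,0,0],[0.7,0,0,0,0,0,0],[0.7,0,0,0,0,0,0],[0.7,0,0,-0.03,0,0,0],[0.7,0,0,-0.09,0,0,0],[0.7,0,0,-0.15,0,0,0],[0,0,0,-0.2,0,0,0],[0,0,0,-0.216,0,0,0],[0,0,0,-0.216,0,0,0]]'
python3 - <<'E'
from h import *
p,d=viewer.capture("wrist"); P=cloud("wrist",d);s=bot.read_state();print(s["position"],s["opening"])
m=(abs(P[...,0]-.526)<.08)&(abs(P[...,1]+.43)<.06)&(P[...,2]>.055)&(P[...,2]<.075)
q=P[m];print(len(q),np.median(q,0),cv2.minAreaRect(q[:,:2].astype(np.float32)*1000))
# lever geometry from the stored view
P=np.load("w3P.npy")
y=np.array([np.sin(np.radians(6)),np.cos(np.radians(6))])
m=(abs(P[...,2]-.09)<.004)&(P[...,1]<0.02)&(P[...,0]>.56); m[:,:395]=0
q=P[m]; print(len(q),q.min(0),q.max(0))
c=P[70:200,380:480].reshape(-1,3);c=c[(c[:,2]>.097)&(c[:,2]<.106)];print("rim",len(c),cv2.minAreaRect(c[:,:2].astype(np.float32)*1000))
c=P[70:200,380:480].reshape(-1,3);c=c[(c[:,2]>.075)&(c[:,2]<.086)];print("floor",len(c),np.median(c,0))
P=np.load("w2P.npy")
c=P[80:200,300:400].reshape(-1,3);c=c[(c[:,2]>.097)&(c[:,2]<.106)];print("rim",len(c),cv2.minAreaRect(c[:,:2].astype(np.float32)*1000))
# cover edge: front arc
pts=[]
for u in range(345,640,4):
    z=P[:170,u,2];i=np.where((z>.086)&(z<.094))[0]
    if len(i):pts.append(P[i[-1],u,:2])
pts=np.array(pts)
from scipy.optimize import least_squares
r=least_squares(lambda c:np.hypot(*(pts-c).T)-.145,[.689,-.158],loss="soft_l1",f_scale=.002);print("pivot",r.x,np.median(abs(r.fun)))
for n,a in(("pin/stud top",(.095,.118)),):
    c=P[80:125,495:545].reshape(-1,3);c=c[(c[:,2]>a[0])&(c[:,2]<a[1])];print(n,len(c),np.median(c,0),c.max(0),c.min(0))
E
```

```text
time_s: 17.18
position: [0.5277, -0.4296, 0.2499]
tcp_rot: [[1.0, -0.0, 0.001], [-0.0, -1.0, -0.001], [0.001, 0.001, -1.0]]
force: [-0.4, -0.1, -0.9]
opening: 0.442
grasp_force: 0.0
[ 0.52690734 -0.42880854  0.24793424] 0.39990951907261263
1613 [ 0.53030215 -0.42775212  0.06043312] ((527.9468383789062, -427.7759704589844), (73.60832214355469, 25.980756759643555), 0.47991734743118286)
18740 [ 0.56000293 -0.22980298  0.08603071] [ 0.65160648 -0.01905439  0.09396494]
rim 1312 ((543.263671875, -40.078216552734375), (54.74490737915039, 72.92963409423828), 51.10227966308594)
floor 2170 [ 0.53664439 -0.03723249  0.0799883 ]
rim 1034 ((543.09814453125, -40.583038330078125), (54.418392181396484, 72.49859619140625), 50.628089904785156)
pivot [ 0.69251633 -0.15749866] 0.0007781855529627735
pin/stud top 190 [ 0.56063181 -0.18814834  0.1030177 ] [ 0.56648128 -0.1851426   0.11326407] [ 0.55491855 -0.19353883  0.09507418]
```

Block restored, standing. Next comes the lever: the cup is at about (0.535,-0.034), 142° about the pivot, and the mark is at about 194.5°.

```bash
python3 -m jog '[[0,0,-0.06,0,0,0,6],[0,0,-0.12,0,0,0,12],[0,0,-0.18,0,0,0,18],[0,0,-0.24,0,0,0,24],[0,0,-0.30,0,0,0,30],[0,0,-0.36,0.02,0,0,36],[0,0.006,-0.395,0.06,0,0,38],[0,0.006,-0.395,0.06,0,0,38],[0,0.006,-0.395,0.06,0,0,38]]'
python3 - <<'E'
from h import *
p,d=viewer.capture("wrist"); cv2.imwrite("pics/w4.png",p); P=cloud("wrist",d)
s=bot.read_state();print(s["opening"],s["force"])
find("wrist","pivot pad pointer mark stud1".split())
go([.535,-.034,.1],-38)
pts=[]
for u in range(100,640,4):
    z=P[:,u,2];i=np.where((z>.087)&(z<.093))[0]
    if len(i):pts.append(P[i[-1],u,:2])
pts=np.array(pts)
from scipy.optimize import least_squares
r=least_squares(lambda c:np.hypot(*(pts-c).T)-.145,[.689,-.158],loss="soft_l1",f_scale=.002);print("pivot",r.x,np.median(abs(r.fun)),len(pts))
E
```

```text
time_s: 18.35
position: [0.5332, -0.0349, 0.188]
tcp_rot: [[0.788, -0.616, -0.002], [-0.616, -0.788, 0.0], [-0.002, 0.001, -1.0]]
force: [0.8, 0.3, -0.0]
opening: 0.004
grasp_force: 0.0
0.007189601685753212 [-0.18280471  0.40984903 -0.10741739]
wrist pad 0.6 [ 0.534 -0.036  0.082] [320. 191.]
wrist pad 0.48 [ 0.566 -0.062  0.101] [320. 146.]
wrist pointer 0.56 [ 0.564 -0.063  0.105] [322. 147.]
wrist mark 0.86 [ 0.551 -0.19   0.09 ] [469.  52.]
wrist stud1 0.63 [ 0.552 -0.141  0.092] [413.  93.]
shift [-0.0004 -0.0018  0.0899] turn [-0.03 -0.09 -0.12]
pivot [ 0.69304783 -0.14823243] 0.012027206244147451 102
```

View pics/w4.png

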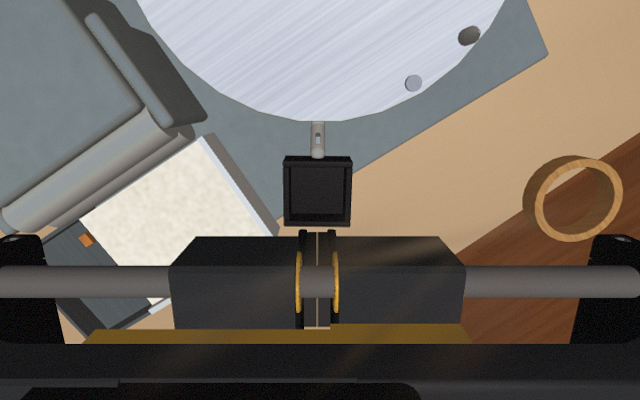

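The picture shows the cup square to the tool at (318,190), straight ahead of the closed fingers. The pin is at (469,36) and a flat stud at (413,82). Next I press down.

```bash
python3 -m jog '[[0,0,-0.001,0.05,0,0,0],[0,0,-0.001,0.09,0,0,0],[0,0,-0.001,0.101,0,0,0],[0,0,-0.001,0.104,0,0,0],[0,0,-0.001,0.104,0,0,0]]'
python3 -m jog '[[0,0,0,0.003,0,0,0],[0,0,0,0.006,0,0,0],[0,0,0,0.009,0,0,0],[0,0,0,0.011,0,0,0],[0,0,0,0.011,0,0,0]]'
```

```text
time_s: 19.27
position: [0.5354, -0.0341, 0.0864]
tcp_rot: [[0.788, -0.616, 0.003], [-0.616, -0.788, -0.001], [0.003, -0.001, -1.0]]
force: [-0.3, -0.5, 0.2]
opening: 0.005
grasp_force: 0.0
time_s: 19.9
position: [0.5341, -0.0336, 0.0739]
tcp_rot: [[0.788, -0.616, -0.001], [-0.616, -0.788, 0.0], [-0.0, 0.0, -1.0]]
force: [0.0, -0.2, -1.1]
opening: 0.003
grasp_force: 0.0
```

Run:
```python
from h import *
p,d=viewer.capture("wrist"); cv2.imwrite("pics/w5.png",p); P=cloud("wrist",d)
s=bot.read_state();print(s["force"],s["position"],s["moment"],proj("wrist",s["position"]-[0,0,.011]))
find("wrist","pad pointer".split())
for v in range(120,260,6):print(v,np.round(P[v,318],3),np.round(P[v,285],3))
```

```text
[-0.90899357 -0.79664468  0.48311668] [ 0.53422673 -0.03363713  0.07402967] [ 0.0823178  -0.00854578 -0.01879584] (np.float64(319.49570653139057), np.float64(232.78579170010656))
wrist pad 0.88 [ 0.532 -0.035  0.079] [325. 245.]
wrist pointer 0.63 [ 0.567 -0.062  0.104] [326. 173.]
120 [ 0.586 -0.073  0.091] [ 0.595 -0.061  0.091]
126 [ 0.584 -0.071  0.09 ] [ 0.593 -0.06   0.091]
132 [ 0.582 -0.07   0.092] [ 0.591 -0.058  0.091]
138 [ 0.578 -0.067  0.065] [ 0.587 -0.046  0.013]
144 [ 0.576 -0.065  0.068] [ 0.584 -0.043  0.013]
150 [ 0.574 -0.063  0.073] [ 0.581 -0.04   0.012]
156 [ 0.572 -0.062  0.082] [ 0.578 -0.038  0.012]
162 [ 0.573 -0.062  0.1  ] [ 0.575 -0.035  0.013]
168 [ 0.571 -0.061  0.106] [ 0.571 -0.032  0.013]
174 [ 0.569 -0.06   0.106] [ 0.568 -0.03   0.013]
180 [ 0.564 -0.056  0.089] [ 0.565 -0.027  0.012]
186 [ 0.562 -0.054  0.09 ] [ 0.561 -0.024  0.012]
192 [ 0.56  -0.052  0.09 ] [ 0.568 -0.038  0.081]
198 [ 0.558 -0.051  0.093] [ 0.567 -0.039  0.092]
204 [ 0.557 -0.051  0.101] [ 0.567 -0.039  0.101]
210 [ 0.556 -0.049  0.102] [ 0.565 -0.038  0.103]
216 [ 0.547 -0.043  0.08 ] [ 0.558 -0.03   0.081]
222 [ 0.545 -0.041  0.081] [ 0.555 -0.027  0.079]
228 [ 0.543 -0.039  0.082] [ 0.553 -0.025  0.08 ]
234 [ 0.543 -0.039  0.09 ] [ 0.551 -0.023  0.081]
240 [ 0.543 -0.039  0.098] [ 0.57  -0.05   0.165]
246 [ 0.543 -0.039  0.106] [ 0.57  -0.049  0.168]
252 [ 0.543 -0.039  0.112] [ 0.57  -0.05   0.173]
258 [ 0.541 -0.038  0.113] [ 0.57  -0.051  0.177]
```

View pics/w5.png

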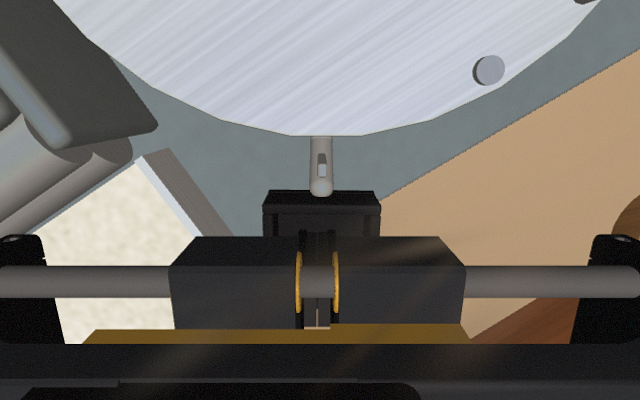

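The cup floor still reads 80 mm and there is no force, so the closed fingertips stand further back than I assumed. I'll go down by feel.

```bash
python3 -m jog '[[0,0,0,0.002,0,0,0],[0,0,0,0.004,0,0,0],[0,0,0,0.004,0,0,0]]'
python3 -m jog '[[0,0,0,0.002,0,0,0],[0,0,0,0.004,0,0,0],[0,0,0,0.004,0,0,0]]'
```

```text
time_s: 20.42
position: [0.5341, -0.0336, 0.0699]
tcp_rot: [[0.788, -0.616, -0.0], [-0.616, -0.788, 0.0], [-0.0, 0.0, -1.0]]
force: [-0.3, 0.5, 1.0]
opening: 0.008
grasp_force: 0.0
time_s: 20.8
position: [0.5342, -0.0336, 0.0666]
tcp_rot: [[0.788, -0.616, 0.0], [-0.616, -0.788, 0.0], [-0.0, -0.0, -1.0]]
force: [-0.9, 0.5, 6.6]
opening: 0.004
grasp_force: 3.1
```

```bash
python3 -m jog '[[0,0,0,0.003,0,0,0],[0,0,0,0.006,0,0,0],[0,0,0,0.008,0,0,0],[0,0,0,0.008,0,0,0]]'
python3 -m jog '[[0,0,0,0.002,0,0,0],[0,0,0,0.004,0,0,0],[0,0,0,0.005,0,0,0],[0,0,0,0.005,0,0,0]]'
python3 - <<'E'
from h import *
p,d=viewer.capture("wrist"); P=cloud("wrist",d)
for v in range(186,250,5):print(v,np.round(P[v,290],3),np.round(P[v,318],3))
E
```

```text
time_s: 21.3
position: [0.5343, -0.0335, 0.0589]
tcp_rot: [[0.788, -0.616, 0.0], [-0.616, -0.788, 0.0], [0.0, -0.0, -1.0]]
force: [-2.1, 1.2, 7.1]
opening: 0.001
grasp_force: 4.0
time_s: 21.8
position: [0.5343, -0.0335, 0.0542]
tcp_rot: [[0.788, -0.616, 0.0], [-0.616, -0.788, 0.0], [0.0, -0.0, -1.0]]
force: [-1.9, 1.5, 9.5]
opening: 0.007
grasp_force: 4.6
186 [ 0.562 -0.031  0.013] [ 0.563 -0.055  0.076]
191 [ 0.559 -0.029  0.012] [ 0.562 -0.054  0.079]
196 [ 0.566 -0.04   0.067] [ 0.56  -0.052  0.078]
201 [ 0.566 -0.04   0.077] [ 0.558 -0.051  0.078]
206 [ 0.565 -0.041  0.085] [ 0.558 -0.051  0.085]
211 [ 0.564 -0.041  0.089] [ 0.557 -0.05   0.089]
216 [ 0.563 -0.039  0.089] [ 0.555 -0.049  0.09 ]
221 [ 0.556 -0.031  0.067] [ 0.548 -0.043  0.068]
226 [ 0.554 -0.03   0.068] [ 0.545 -0.041  0.068]
231 [ 0.552 -0.029  0.069] [ 0.543 -0.039  0.068]
236 [ 0.57  -0.051  0.144] [ 0.543 -0.039  0.073]
241 [ 0.57  -0.051  0.146] [ 0.543 -0.039  0.079]
246 [ 0.569 -0.051  0.149] [ 0.543 -0.039  0.085]
```

```bash
python3 -m jog '[[0,0,0,0.003,0,0,0],[0,0,0,0.003,0,0,0],[0,0.0005,0.014,0.003,0,0,-4],[0,0.002,0.028,0.003,0,0,-8],[0,0.0045,0.0415,0.003,0,0,-12],[0,0.0075,0.055,0.003,0,0,-16],[0,0.012,0.0685,0.003,0,0,-20],[0,0.017,0.0815,0.003,0,0,-24],[0,0.0235,0.094,0.003,0,0,-28],[0,0.0305,0.106,0.003,0,0,-32],[0,0.038,0.1175,0.003,0,0,-36],[0,0.047,0.1285,0.003,0,0,-40],[0,0.056,0.139,0.003,0,0,-44],[0,0.056,0.139,0.003,0,0,-44],[0,0.056,0.139,0.003,0,0,-44]]'
python3 - <<'E'
from h import *
p,d=viewer.capture("wrist"); cv2.imwrite("pics/w6.png",p); P=cloud("wrist",d); np.save("w6P.npy",P)
s=bot.read_state();piv=np.array([.6925,-.1575])
ang=lambda q:np.degrees(np.arctan2(q[1]-piv[1],q[0]-piv[0]))%360
print("tcp ang",ang(s["position"]),np.hypot(*(s["position"][:2]-piv)),s["force"])
for t in("pad","pointer","mark","stud1"):
    for r in models.tip_of("wrist",t)[:3]:print(t,round(r["p"],2),np.round(r["xyz"],3),round(ang(r["xyz"]),1))
E
```

```text
time_s: 23.72
position: [0.4904, -0.1776, 0.0508]
tcp_rot: [[0.994, 0.105, -0.004], [0.105, -0.994, 0.001], [-0.004, -0.001, -1.0]]
force: [-6.6, -1.1, 10.2]
opening: 0.007
grasp_force: 5.0
tcp ang 185.65413068014362 0.2030840964987883 [-6.4667266  -1.26403385 10.23235367]
pointer 0.75 [ 0.532 -0.176  0.088] 186.4
mark 0.9 [ 0.555 -0.188  0.088] 192.7
```

View pics/w6.png

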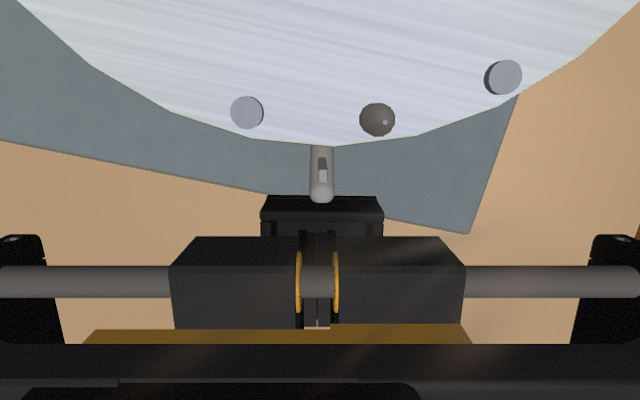

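The picture shows the lever under the fingers with its pointer at (322,195), and the tall pin at (377,119), about 7.5° further on. I'm short of the notch zone. I'll ease up so the lever rides the land, then push on the cup wall until it pops up.

```bash
python3 -m jog '[[0,0.002,0,-0.003,0,0,0],[0,0.003,0,-0.006,0,0,0],[0,0.003,0,-0.0095,0,0,0],[0,0.003,0,-0.0095,0,0,0],[0,0.003,0,-0.0095,0,0,0]]'
python3 -m jog '[[0,0,0.003,0,0,0,-1],[0,0,0.006,0,0,0,-2],[0,0.0005,0.009,0,0,0,-2.5],[0,0.0005,0.009,0,0,0,-2.5]]'
```

```text
time_s: 24.6
position: [0.4959, -0.1773, 0.0594]
tcp_rot: [[0.995, 0.104, 0.0], [0.104, -0.995, 0.0], [0.0, 0.0, -1.0]]
force: [0.6, 0.6, 0.0]
opening: 0.005
grasp_force: 0.0
time_s: 25.1
position: [0.4974, -0.1866, 0.0596]
tcp_rot: [[0.989, 0.147, 0.0], [0.147, -0.989, -0.0], [0.0, 0.0, -1.0]]
force: [-0.2, -0.5, -0.4]
opening: 0.01
grasp_force: 0.0
```

```bash
python3 -m jog '[[0,0,0.0015,0,0,0,-0.4],[0,0,0.003,0,0,0,-0.8],[0,0,0.0045,0,0,0,-1.2],[0,0,0.0045,0,0,0,-1.2]]'
python3 -m jog '[[0,0,0.0015,0,0,0,-0.4],[0,0,0.003,0,0,0,-0.8],[0,0,0.0045,0,0,0,-1.2],[0,0,0.0045,0,0,0,-1.2]]'
```

```text
time_s: 25.6
position: [0.4978, -0.1905, 0.0596]
tcp_rot: [[0.986, 0.168, -0.0], [0.168, -0.986, 0.0], [-0.0, -0.0, -1.0]]
force: [0.2, 1.0, 0.5]
opening: 0.006
grasp_force: 0.4
time_s: 26.1
position: [0.4986, -0.1954, 0.0596]
tcp_rot: [[0.982, 0.189, 0.0], [0.189, -0.982, -0.0], [-0.0, 0.0, -1.0]]
force: [0.8, 1.3, 0.2]
opening: 0.006
grasp_force: 0.9
```

```bash
cat >> h.py <<'E'
def lev():
    p,d=viewer.capture("wrist"); P=cloud("wrist",d); s=bot.read_state();piv=np.array([.6925,-.1575])
    ang=lambda q:np.degrees(np.arctan2(q[...,1]-piv[1],q[...,0]-piv[0]))%360
    rad=np.hypot(P[...,0]-piv[0],P[...,1]-piv[1]); a=ang(P)
    m=(rad>.15)&(rad<.163)&(P[...,2]>.055)&(P[...,2]<.125)&(abs(a-190)<25)
    c=(rad>.170)&(rad<.177)&(P[...,2]>.075)&(P[...,2]<.115)&(abs(a-190)<25)
    print("tcp",np.round(ang(s["position"]),2),"finger/lever ang",np.round(np.median(a[m]),2),m.sum(),"cup wall ang",np.round(np.percentile(a[c],[2,50,98]),1),"rim z",np.round(np.percentile(P[...,2][c],95),4),"F",np.round(s["force"],1))
    return p
E
python3 -c "
from h import *
lev()"
python3 -m jog '[[0,0,0.0015,0,0,0,-0.4],[0,0,0.003,0,0,0,-0.8],[0,0,0.0045,0,0,0,-1.2],[0,0,0.0045,0,0,0,-1.2]]'
python3 -c "
from h import *
lev()"
```

```text
tcp 191.07 finger/lever ang 187.71 757 cup wall ang [179.2 187.3 195.6] rim z 0.0932 F [-0.4  2.8  0.4]
time_s: 26.65
position: [0.4995, -0.2, 0.0596]
tcp_rot: [[0.978, 0.209, 0.0], [0.209, -0.978, -0.001], [0.0, 0.001, -1.0]]
force: [0.6, 1.4, -0.2]
opening: 0.005
grasp_force: 0.8
tcp 192.43 finger/lever ang 189.08 776 cup wall ang [180.5 188.6 197. ] rim z 0.0931 F [-0.8  1.4  0.2]
```

```bash
for i in 1; do python3 -m jog '[[0,0,0.0015,0,0,0,-0.4],[0,0,0.003,0,0,0,-0.8],[0,0,0.0045,0,0,0,-1.2],[0,0,0.0045,0,0,0,-1.2]]' | grep -E 'force'; done
python3 -c "
from h import *
lev()"
python3 -m jog '[[0,0,0.0015,0,0,0,-0.4],[0,0,0.003,0,0,0,-0.8],[0,0,0.0045,0,0,0,-1.2],[0,0,0.0045,0,0,0,-1.2]]' | grep force
python3 -c "
from h import *
lev()"
```

```text
force: [-1.0, 1.2, 0.0]
grasp_force: 0.8
tcp 193.74 finger/lever ang 190.39 769 cup wall ang [181.8 189.9 198.2] rim z 0.0932 F [-0.9  0.9 -0.3]
force: [-0.3, 1.5, -0.2]
grasp_force: 0.8
tcp 195.05 finger/lever ang 191.68 779 cup wall ang [183.1 191.3 199.6] rim z 0.0932 F [-0.6  1.8 -0.7]
```

```bash
python3 -m jog '[[0,0,0.0015,0,0,0,-0.4],[0,0,0.003,0,0,0,-0.8],[0,0,0.0045,0,0,0,-1.2],[0,0,0.0045,0,0,0,-1.2]]' | grep force
python3 -c "
from h import *
lev()"
```

```text
force: [0.2, 3.0, -0.2]
grasp_force: 0.9
tcp 196.36 finger/lever ang 193.01 788 cup wall ang [184.5 192.6 200.9] rim z 0.0931 F [-0.4  1.8 -0.2]
```

```bash
python3 -m jog '[[0,0,0.0015,0,0,0,-0.4],[0,0,0.003,0,0,0,-0.8],[0,0,0.0045,0,0,0,-1.2],[0,0,0.0045,0,0,0,-1.2]]' | grep force
python3 -c "
from h import *
lev()"
```

```text
force: [0.2, 2.5, -0.9]
grasp_force: 0.9
tcp 197.67 finger/lever ang 194.34 788 cup wall ang [185.8 193.8 202.2] rim z 0.0932 F [-1.   1.1 -1.1]
```

```bash
python3 -m jog '[[0,0,0.0015,0,0,0,-0.4],[0,0,0.003,0,0,0,-0.8],[0,0,0.0045,0,0,0,-1.2],[0,0,0.0045,0,0,0,-1.2]]' | grep force
python3 -c "
from h import *
lev()"
```

```text
force: [1.1, -0.1, -0.5]
grasp_force: 0.0
tcp 199.1 finger/lever ang 195.83 799 cup wall ang [187.3 195.4 203.6] rim z 0.094 F [-0.3 -0.3 -0.2]
```

```bash
python3 -m jog '[[0,0,0.0015,0,0,0,-0.4],[0,0,0.003,0,0,0,-0.8],[0,0,0.0045,0,0,0,-1.2],[0,0,0.0045,0,0,0,-1.2]]' | grep force
python3 -c "
from h import *
lev()"
```

```text
force: [-1.7, -1.5, 8.2]
grasp_force: 3.8
tcp 200.47 finger/lever ang 197.25 820 cup wall ang [188.7 196.8 205.1] rim z 0.0961 F [-1.5 -1.6  6.7]
```

The lever popped up: 8 N on the tips and the rim is rising. I'll let it up slowly.

```bash
python3 -m jog '[[0,0,-0.001,-0.002,0,0,0],[0,0,-0.002,-0.004,0,0,0],[0,0,-0.003,-0.006,0,0,0],[0,0,-0.004,-0.009,0,0,0],[0,0,-0.005,-0.012,0,0,0],[0,0,-0.005,-0.012,0,0,0]]'
python3 -c "
from h import *
lev()"
python3 -m jog '[[0,0,0,-0.02,0,0,0],[0,0,0,-0.05,0,0,0],[0,0,0,-0.1,0,0,0],[0,0,0,-0.13,0,0,0],[0,0,0,-0.13,0,0,0],[0,0,0,-0.13,0,0,0]]'
python3 - <<'E'
from h import *
p=lev(); cv2.imwrite("pics/w7.png",p)
find("wrist","pad pointer mark chip1 block".split())
E
```

```text
time_s: 30.75
position: [0.5041, -0.2199, 0.0713]
tcp_rot: [[0.944, 0.33, -0.002], [0.33, -0.944, 0.001], [-0.001, -0.002, -1.0]]
force: [-0.2, 0.1, -1.3]
opening: 0.006
grasp_force: 0.0
tcp 198.4 finger/lever ang 197.49 775 cup wall ang [189.1 197.2 205.6] rim z 0.1021 F [-0.7 -0.5  0.2]
time_s: 31.55
position: [0.5039, -0.2202, 0.2005]
tcp_rot: [[0.944, 0.33, -0.002], [0.33, -0.944, 0.001], [-0.001, -0.002, -1.0]]
force: [-0.5, 0.4, -0.5]
opening: 0.004
grasp_force: 0.0
tcp 198.33 finger/lever ang 197.21 240 cup wall ang [188.9 196.9 205.2] rim z 0.1018 F [ 0.1 -0.  -0.2]
wrist pad 0.61 [ 0.496 -0.215  0.077] [309. 194.]
wrist pointer 0.55 [ 0.538 -0.204  0.106] [312. 149.]
wrist block 0.8 [ 0.523 -0.43  -0.001] [495. 215.]
```

View pics/w7.png

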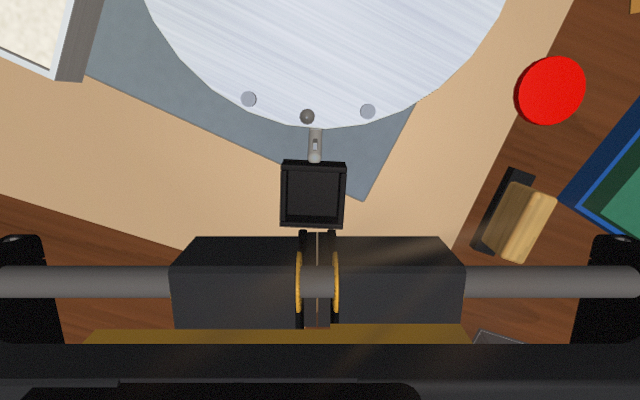

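The picture shows the lever at the tall pin (pin (307,116), pointer (314,155)), its rim back at 0.102 m, so it is fully up. The block stands at (510,215), and the arm is clear of everything.

```bash
python3 -c "
from h import *
viewer.capture('top'); find('top','chip1 fan glue brush red_lid tape'.split())
print(workorder.hand_in())"
```

```text
top fan 0.79 [0.452 0.457 0.001] [198. 208.]
top glue 0.62 [ 0.6    0.471 -0.004] [194. 166.]
top glue 0.26 [ 0.525 -0.43   0.004] [450. 183.]
top brush 0.58 [ 0.369  0.168 -0.004] [281. 230.]
top red_lid 0.55 [ 0.662 -0.42   0.004] [445. 144.]
the job is handed in; nothing more can be done
None
```

I handed the job in at about 32 s of the 72 s allowed. All three chips are in the tray, the block is standing upright back where it was, and the lever has sprung fully up into the notch at the tall mark. The other things show no sign of having moved, though the networks missed the tape in the last picture.

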